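Check the well of a heater block with a go / no-go gauge

TASK

Check the well of the aluminium heater block with the two-ended gauge that stands on the blue mat: put the green (go) plug into the well until it rests on the bottom, take it out, then set the wide flat red (no-go) plug squarely over the same well and press it lightly on the rim for a moment to confirm that it does not enter. Then stand the gauge back on the mat, on both plugs, and let go. Keep the gauge off the brass block.

Things in the scene. Friction and masses are not known exactly. Their poses are not given: they have to be found in the camera images.
- gauge_grip (a point): Centre of the grip bar of the gauge, a loose bridge of 0.35 kg: a level black bar, 22 mm wide, 26 mm high, 61 mm clear, between a green and a red round cap (34 mm across, centres 95 mm apart), with a steel plug pointing down from each; it stands on both. The point lies midway, 83 mm above both feet. y runs along the bar from red to green, z up. Grip it across x from above.
- go_tip (a point): Centre of the foot of the go plug, under the green cap: steel plug of 33 mm diameter, its last 13 mm tapering to a 20 mm flat foot, reaching 70 mm below the bar's underside. It lies 47.5 mm from the bar's centre along +y of the gauge.
- nogo_tip (a point): Centre of the flat foot of the no-go plug, under the red cap: steel disc of 50 mm diameter and 22 mm height on a 22 mm stem, reaching 70 mm below the bar's underside. It lies 47.5 mm from the bar's centre along -y of the gauge.
- alu_block_well (a point): Centre of the mouth of the well in the aluminium (silvery, pale grey) heater block: a fixed block, 70 x 70 mm and 50 mm high, with one round blind well of 40 mm diameter and 40 mm depth, open at the top. The point lies in the plane of the block's top; z up, x and y along the block's sides. The go plug enters the well freely, the no-go plug is too wide.
- brass_block: The brass (golden yellow) block, of the same shape and size, which the gauge must not touch. Fixed. Origin at the centre of its underside, z up.
- mat_centre (a point): Centre of the top of the fixed blue mat, 220 mm (x) by 240 mm (y), 4 mm thick, on which the gauge stands at the start and must stand at the end.
There are look-alikes about, which are no part of the job. Leave any orange or turquoise look-alike of the part that bears alu_block_well alone.

How it is judged:
By the outcome, as a careful person would: the job done as asked, in the order asked, and still so for the second after the job is handed in, with the robot touching nothing.
It also fails if it takes over 64 s, if anything falls off the work surface, if the arm or the gripper's body presses on something with over 40 N, if the wrist force passes 120 N, or if a joint passes its speed limit or range.

ROBOT

A 6-joint arm with a two-finger parallel gripper is mounted at the origin on a cart in front of the work surface, level with it; the furniture and walls round the work are solid. World frame = base frame: x ahead of the robot, y to its left, z up, the work surface at z = 0. Lengths are in m, angles in rad, forces in N, time in s.
With the tool pointing down it reaches from about 0.3 to 0.85 m from the base axis. Payload 4.2 kg.
Tool frame: the origin (TCP) lies between the finger pads; the fingertips stand ahead of it and the grasp point (between the pads) lies 8 mm behind it (tips_ahead is the z of the fingertips in the tool frame, in m); z points along the fingers, y is the line along which they close (so a half turn about z gives the same grasp; the last joint's range is limited). The gripper opens to 91 mm and grips with 3 to 60 N. Pads are 32 mm wide; open, the fingers measure 118 mm over their backs; the gripper's body (76 mm by 178 mm) begins 60 mm behind the grasp point.
Start: joints at [1.313, 0.32, 1.565, -0, 1.257, -0.02], TCP at [0.135, 0.559, 0.225] pointing down, gripper open.
Joint ranges: [-3.11, 3.11], [-0.84, 2.01], [0.21, 2.61], [-1.34, 4.49], [0.05, 2.63], [-2.56, 2.56]. Speed limits (rad/s): [2.57, 2.57, 3.14, 3.14, 3.14, 3.14].

INTERFACE

Orientations are given as a unit quaternion [x, y, z, w].
In Python, from cell import * gives the robot as it stands. The module is installed in compiled form; this text tells all that it offers.
- The arm moves only by the shell command python3 -m creep 'ROWS' [FORCE]. ROWS is a JSON object of lists of equal length, an entry for each row: "rot": the turn, a rotation vector about the tool's x, y, z in units of 5 degrees (1.0 is 5 degrees), a list of three; "dp": the shift along the tool's x, y, z in units of 40 mm (1.0 is 40 mm), a list of three; "fingers": the opening, from -1 (shut) to 1 (fully open). In form: {"rot": [[wx, wy, wz], ...], "dp": [[dx, dy, dz], ...], "fingers": [fingers, ...]}. A call has 1 to 12 rows; each row is the pose to reach, as a shift and turn from the pose commanded when the call began, along the tool's axes at that moment; what a row does not reach only later rows make up. A row lasts 1/12 s, in which the tool goes at most 41.7 mm and 7.16 degrees, less where a joint would pass 70% of its speed; a pose out of reach is approached as far as the arm can. A call with a gripper value outside its range is refused whole. The fingers move at their own pace and stop on an object; FORCE is the grip in N (left out, the last holds). Time passes only in rows, so rows that repeat a pose let the fingers close. It gives the time, the measured TCP pose, the force, the opening and the grip force at its end, in the units of the state.
- get_obs(): the state, without advancing time (a new reading comes with each control period).
- grab_frame(name): name is "scene" or "side" or "wrist"; returns a dict with "img" (400x640x3 uint8, blue, green, red), "mtx" (3x3 intrinsics, pixels), "extrinsics" (4x4, takes a point from camera to world coordinates); the wrist camera has in their place "hand_eye" (4x4, takes a point from camera to tool coordinates, whose origin is the TCP and whose axes are the flange's). Camera axes: x right, y up, looking along -z (the intrinsics and any distortion apply to the point x, -y, -z); pixel columns grow to the right and rows downward; lengths in m; the calibration is good to about 2 mm. A picture is of the moment at which its call begins: read the wrist's pose just before it. There is no depth.
- sign_off(): hands the job in; it is judged then, once.
Trained networks look in the newest picture that a camera, given by its name, has taken for a name from the list of things; names that differ only in an ending like _2 or _b are one class to them, and where a whole thing is asked for, a point or a joint stands for the part that bears it (a point fixed in the world has none). Each returns a list of dicts, best first, with "p" (0 to 1); they miss things now and then, are a little off and sometimes report something else, mostly with a low value. They report only what shows in the picture. A call takes as long as a camera call. They do not tell look-alikes from the thing itself.
- find_in(camera, name): "extent" ([centre column, centre row, width, height] in pixels, round what is visible of it).
- trace(camera, name): "pixels" (400x640 bool, what is visible of it) and "extent" ([centre column, centre row, width, height] in pixels, round what is visible of it).
- mark_of(camera, name): "location" ([row, column] in pixels: a listed point, or the origin of a listed thing).
The state is a dict: "time_s": time; "joint_pos": joint angles; "joint_vel": joint speeds; "joint_efforts": joint torques, N m; "ee_pos": TCP position; "ee_rot": TCP orientation; "wrist_force": force on the tool from outside, world axes, zero at the start; "torque": the same for the moment, N m; "opening": finger opening in m; "grip_force": force on a finger pad.
Only numpy, scipy, OpenCV 4.12 (cv2) and the standard library are available. Lean on these libraries where they do the work, as an engineer would, in place of code of your own. Each camera call takes 0.05 s, during which the arm holds its last target. There are 200 camera calls.

## Working session

There is one attempt and no reset: what is moved stays moved. The work goes in short steps, Python scripts to look and compute and a shell command to move; the robot and the scene stay as the last step left them, time stands still between calls to the robot, and variables do not carry over. Pictures are saved under pics/ and viewed, at most 10 in all, crops included, and the job is handed in when it is done.

```bash
mkdir -p pics
cat > h.py <<'E'
from cell import *
import numpy as np, cv2
from scipy.spatial.transform import Rotation as R
def T_cam(f,obs):
    if 'extrinsics' in f: return np.array(f['extrinsics'])
    T=np.eye(4);T[:3,:3]=R.from_quat(obs['ee_rot']).as_matrix();T[:3,3]=obs['ee_pos']
    return T@np.array(f['hand_eye'])
def ray(f,T,row,col):
    K=np.array(f['mtx']); d=np.linalg.inv(K)@[col,row,1]; d=np.array([d[0],-d[1],-d[2]])
    return T[:3,3],T[:3,:3]@d
def onplane(f,T,row,col,z):
    o,d=ray(f,T,row,col); return o+d*(z-o[2])/d[2]
def proj(f,T,P):
    p=np.linalg.inv(T)@np.r_[P,1]; q=np.array(f['mtx'])@[p[0],-p[1],-p[2]]; return q[:2]/q[2]
def grab(n,save=None):
    o=get_obs(); f=grab_frame(n); T=T_cam(f,o)
    if save: cv2.imwrite('pics/'+save,f['img'])
    return f,T,o
E
python3 - <<'E'
from h import *
o=get_obs();print({k:np.round(v,3).tolist() for k,v in o.items()})
Z=dict(gauge_grip=.087,go_tip=.004,nogo_tip=.004,alu_block_well=.05,brass_block=0,mat_centre=.004)
for c in('scene','side','wrist'):
    f,T,o=grab(c,c+'0.png'); print(c,[k for k in f],T[:3,3].round(3))
    for n,z in Z.items():
        for m in mark_of(c,n)[:4]:
            r,k=m['location']; print(' ',n,round(m['p'],2),round(r),round(k),onplane(f,T,r,k,z).round(3))
im=np.hstack([cv2.imread('pics/scene0.png'),cv2.imread('pics/side0.png')]);
E
```

```text
{'time_s': 0.0, 'joint_pos': [1.313, 0.32, 1.566, -0.0, 1.257, -0.02], 'joint_vel': [0.0, 0.003, -0.0, -0.001, -0.002, 0.001], 'joint_efforts': [0.003, -41.246, -23.197, 0.073, 0.045, -0.0], 'ee_pos': [0.135, 0.558, 0.224], 'ee_rot': [0.119, 0.993, -0.001, -0.0], 'wrist_force': [0.179, 0.075, -0.589], 'torque': [-0.029, 0.011, -0.007], 'grip_force': 0.0, 'opening': 0.091}
scene ['img', 'mtx', 'extrinsics'] [-0.253 -0.617  0.724]
  gauge_grip 0.83 239 381 [ 0.482 -0.335  0.087]
  go_tip 0.7 242 383 [ 0.569 -0.308  0.004]
  go_tip 0.69 275 393 [ 0.459 -0.385  0.004]
  nogo_tip 0.72 254 371 [ 0.501 -0.302  0.004]
  alu_block_well 0.94 176 275 [0.649 0.141 0.05 ]
  alu_block_well 0.72 194 296 [0.594 0.013 0.05 ]
  alu_block_well 0.69 219 213 [0.352 0.145 0.05 ]
  alu_block_well 0.67 191 252 [0.53  0.147 0.05 ]
  brass_block 0.58 236 292 [ 0.458 -0.062  0.   ]
  mat_centre 0.74 263 393 [ 0.499 -0.368  0.004]
side ['img', 'mtx', 'extrinsics'] [ 0.34  -0.832  0.729]
  gauge_grip 0.59 277 324 [ 0.478 -0.34   0.087]
  go_tip 0.86 320 318 [ 0.454 -0.377  0.004]
  go_tip 0.59 285 323 [ 0.488 -0.296  0.004]
  nogo_tip 0.79 283 325 [ 0.494 -0.291  0.004]
  alu_block_well 0.81 162 235 [0.361 0.151 0.05 ]
  alu_block_well 0.77 174 328 [0.594 0.022 0.05 ]
  alu_block_well 0.75 156 290 [0.516 0.134 0.05 ]
  alu_block_well 0.62 146 333 [0.647 0.146 0.05 ]
  brass_block 0.9 214 288 [ 0.466 -0.049  0.   ]
  mat_centre 0.87 311 338 [ 0.498 -0.367  0.004]
wrist ['img', 'mtx', 'hand_eye'] [0.065 0.576 0.385]
```

View pics/scene0.png

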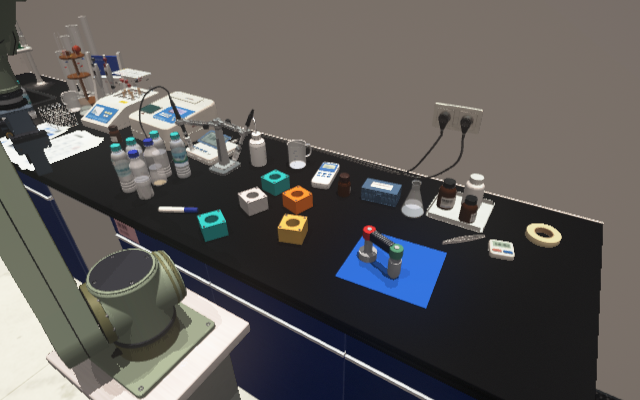

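View pics/side0.png

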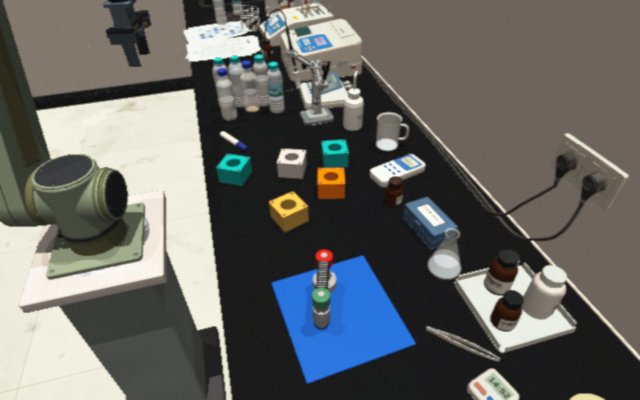

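The scene picture shows the silvery block at (252,200), orange at (297,199), turquoise at (275,181) and (212,224), brass at (292,229). The gauge is on the mat with its red cap at (369,230) and green cap at (396,250). The side view agrees, with the silvery block at (291,160). So the aluminium well is near (0.52, 0.14), and the other three "well" hits are look-alikes.

```bash
cat >> h.py <<'E'
def plan(pts,yaw=None,o=None):
    """world TCP points, yaw = world angle of tool y (deg) -> dp in units in present tool axes, rot about tool z"""
    o=o or get_obs(); M=R.from_quat(o['ee_rot']).as_matrix()
    for p in pts: print('dp',(M.T@(np.array(p)-o['ee_pos'])/.04).round(3).tolist())
    a=np.degrees(np.arctan2(M[1,1],M[0,1])); print('yaw now',a.round(2),'tilt z',M[:,2].round(4))
    if yaw is not None: print('rotz units',(-(((yaw-a)+180)%360-180)/5).round(3))
E
python3 - <<'E'
from h import *
plan([[.25,.45,.33],[.38,.15,.33],[.478,-.338,.29]],-23.8)
for c,pts in(('scene',[(172,225),(185,148),(175,180)]),('side',[(118,317),(108,250),(108,275),(128,355)])):
    f,T,o=grab(c)
    for p in pts: print(c,p,onplane(f,T,*p,0).round(3))
E
```

```text
dp [-3.424, -1.969, -2.626]
dp [-8.349, -8.493, -2.626]
dp [-13.604, -19.773, -1.628]
yaw now 76.38 tilt z [ 0.e+00  1.e-04 -1.e+00]
rotz units 20.035
scene (172, 225) [0.643 0.382 0.   ]
scene (185, 148) [0.428 0.558 0.   ]
scene (175, 180) [0.538 0.514 0.   ]
side (118, 317) [0.669 0.401 0.   ]
side (108, 250) [0.457 0.543 0.   ]
side (108, 275) [0.544 0.515 0.   ]
side (128, 355) [0.772 0.299 0.   ]
```

```bash
python3 -m creep '{"rot":[[0,0,0.5],[0,0,1],[0,0,2],[0,0,3],[0,0,4],[0,0,5],[0,0,6],[0,0,7],[0,0,8],[0,0,9],[0,0,10],[0,0,10.5]],"dp":[[-0.8,-0.4,-0.7],[-1.6,-0.9,-1.4],[-2.4,-1.4,-2],[-3.2,-1.9,-2.6],[-3.8,-2.6,-2.6],[-4.4,-3.4,-2.6],[-5,-4.2,-2.6],[-5.6,-5,-2.6],[-6.2,-5.8,-2.6],[-6.8,-6.6,-2.6],[-7.6,-7.5,-2.6],[-8.3,-8.4,-2.6]],"fingers":[1,1,1,1,1,1,1,1,1,1,1,1]}'
python3 -c "
from h import *
plan([[.478,-.338,.29]],-23.8)"
```

```text
time_s: 2.15
ee_pos: [0.375, 0.1617, 0.3293]
ee_rot: [0.547, 0.837, 0.001, 0.0]
wrist_force: [1.2, 0.2, -0.2]
opening: 0.0912
grip_force: 0.0
dp [-12.474, -2.663, 0.978]
yaw now 23.69 tilt z [ 1.3e-03  6.0e-04 -1.0e+00]
rotz units 9.497
```

```bash
python3 - <<'E'
from h import *
f,T,o=grab('wrist','w1.png'); print(T[:3,3].round(3),proj(f,T,[.522,.14,.05]).round())
for m in mark_of('wrist','alu_block_well'):
    r,k=m['location']; print(round(m['p'],2),round(r),round(k),onplane(f,T,r,k,.05).round(4))
E
python3 -m creep '{"rot":[[0,0,1],[0,0,2],[0,0,3],[0,0,4],[0,0,5],[0,0,6],[0,0,7],[0,0,8],[0,0,9],[0,0,9.5],[0,0,9.5],[0,0,9.5]],"dp":[[-1,-0.2,0],[-2,-0.4,0],[-3,-0.6,0],[-4,-0.8,0.1],[-5,-1,0.2],[-6,-1.2,0.3],[-7,-1.5,0.4],[-8,-1.7,0.6],[-9,-1.9,0.7],[-10,-2.1,0.8],[-11.2,-2.4,0.9],[-12.1,-2.6,1]],"fingers":[1,1,1,1,1,1,1,1,1,1,1,1]}'
python3 - <<'E'
from h import *
f,T,o=grab('wrist','w2.png'); print(T[:3,3].round(3))
Z=dict(gauge_grip=.087,go_tip=.004,nogo_tip=.004,brass_block=0,mat_centre=.004)
for n,z in Z.items():
  for m in mark_of('wrist',n):
    r,k=m['location']; print(n,round(m['p'],2),round(r),round(k),onplane(f,T,r,k,z).round(4))
E
```

```text
[0.345 0.227 0.49 ] [403. 224.]
0.97 254 477 [0.6472 0.1425 0.05  ]
0.9 306 409 [0.5959 0.022  0.05  ]
0.69 169 298 [0.3501 0.1535 0.05  ]
0.65 224 397 [0.5141 0.1365 0.05  ]
time_s: 3.25
ee_pos: [0.4754, -0.319, 0.2892]
ee_rot: [0.837, 0.548, 0.0, -0.0]
wrist_force: [0.3, 1.0, 0.6]
opening: 0.0914
grip_force: 0.0
[ 0.503 -0.253  0.45 ]
gauge_grip 0.7 198 321 [ 0.4719 -0.3394  0.087 ]
go_tip 0.9 215 323 [ 0.4569 -0.3843  0.004 ]
nogo_tip 0.88 149 321 [ 0.4929 -0.2942  0.004 ]
mat_centre 0.82 194 343 [ 0.4965 -0.3661  0.004 ]
```

View pics/w2.png

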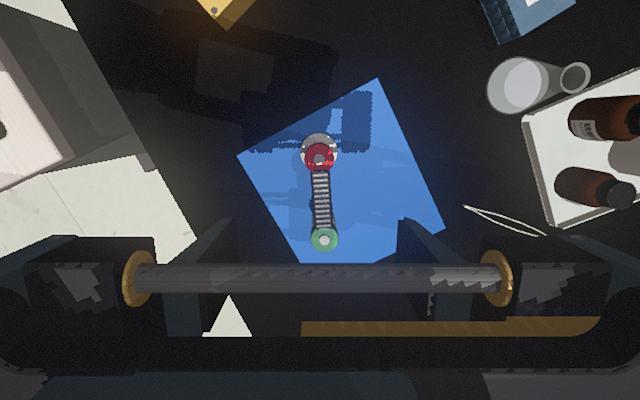

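Red cap is at (320,153) and green cap at (324,240), with the bar between them. The tip marks are 97 mm apart against a nominal 95 mm, so the measurement holds. I'll use the caps for the yaw.

Run:
```python
from h import *
f,T,o=grab('wrist')
g=f['img'].astype(int); b,gr,r=g[...,0],g[...,1],g[...,2]
for nm,m in(('red',(r>120)&(gr<70)&(b<90)),('green',(gr>r+35)&(gr>b+15)&(gr>90))):
    ys,xs=np.nonzero(m&(np.indices(m.shape)[0]<262)); c=(ys.mean(),xs.mean()); P=onplane(f,T,*c,.095); print(nm,len(ys),np.round(c,1),P.round(4))
    if nm=='red': A=P
d=P-A; print(np.linalg.norm(d),'yaw tooly',np.degrees(np.arctan2(d[1],d[0]))+90,(A+P)/2)
plan([[.4735,-.339,.13],[.4735,-.339,.079]],-22.3)
```

```text
red 328 [157.7 319.4] [ 0.4884 -0.2914  0.095 ]
green 401 [240.8 325.4] [ 0.4553 -0.3857  0.095 ]
0.09991113169731716 yaw tooly -19.372514001086643 [ 0.47186458 -0.33852568  0.095     ]
dp [-0.54, 0.195, 3.992]
dp [-0.541, 0.194, 5.267]
yaw now -23.52 tilt z [ 4.e-04  4.e-04 -1.e+00]
rotz units -0.244
```

```bash
python3 -m creep '{"rot":[[0,0,-0.3],[0,0,-0.6],[0,0,-0.6],[0,0,-0.6],[0,0,-0.6],[0,0,-0.6],[0,0,-0.6]],"dp":[[-0.3,0.1,0.7],[-0.5,0.2,1.5],[-0.5,0.2,2.3],[-0.5,0.2,3],[-0.5,0.2,3.7],[-0.5,0.2,3.9],[-0.5,0.2,3.9]],"fingers":[1,1,1,1,1,1,1]}'
python3 - <<'E'
from h import *
f,T,o=grab('wrist','w3.png'); plan([[.4735,-.339,.079]],-20.5)
for n,z in dict(gauge_grip=.087,go_tip=.004,nogo_tip=.004).items():
  for m in mark_of('wrist',n):
    r,k=m['location']; print(n,round(m['p'],2),round(r),round(k),onplane(f,T,r,k,z).round(4))
print(o['ee_pos'])
E
```

```text
time_s: 4.18
ee_pos: [0.4732, -0.3373, 0.1318]
ee_rot: [0.822, 0.57, -0.001, -0.002]
wrist_force: [-0.1, -0.5, 0.3]
opening: 0.0909
grip_force: 0.0
dp [-0.022, -0.013, 1.368]
yaw now -20.55 tilt z [-2.e-04  4.e-04 -1.e+00]
rotz units -0.01
gauge_grip 0.95 228 317 [ 0.472  -0.3385  0.087 ]
nogo_tip 0.69 146 320 [ 0.4913 -0.2936  0.004 ]
[ 0.47317868 -0.33728285  0.13178753]
```

View pics/w3.png

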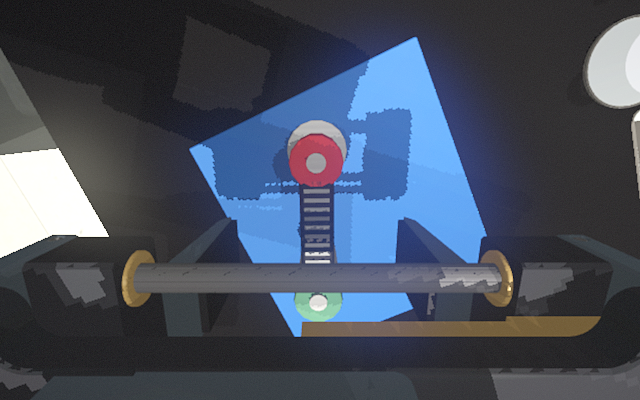

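The bar stands vertical in the picture between the fingers, with red at (316,160) and green at (318,302). It is aligned, so I'll descend and grip.

```bash
python3 -m creep '{"rot":[[0,0,0],[0,0,0],[0,0,0],[0,0,0],[0,0,0],[0,0,0],[0,0,0],[0,0,0],[0,0,0],[0,0,0],[0,0,0],[0,0,0]],"dp":[[0,0,0.5],[0,0,1],[0,0,1.3],[0,0,1.3],[0,0,1.3],[0,0,1.3],[0,0,1.3],[0,0,1.3],[0,0,1.3],[0,0,1.3],[0,0,1.3],[0,0,1.3]],"fingers":[1,1,1,1,-1,-1,-1,-1,-1,-1,-1,-1]}' 50
python3 -m creep '{"rot":[[0,0,0],[0,0,0],[0,0,0],[0,0,0],[0,0,0],[0,0,0],[0,0,0],[0,0,0],[0,0,0],[0,0,0]],"dp":[[0,0,0],[0,0,0],[0,0,0],[0,0,-0.3],[0,0,-0.8],[0,0,-1.5],[0,0,-2.3],[0,0,-3],[0,0,-3.4],[0,0,-3.5]],"fingers":[-1,-1,-1,-1,-1,-1,-1,-1,-1,-1]}'
```

```text
time_s: 5.38
ee_pos: [0.4741, -0.3394, 0.0813]
ee_rot: [0.822, 0.569, 0.0, 0.0]
wrist_force: [0.1, 1.0, 0.4]
opening: 0.0409
grip_force: 0.0
time_s: 6.22
ee_pos: [0.4751, -0.3401, 0.2242]
ee_rot: [0.822, 0.569, 0.001, 0.003]
wrist_force: [0.7, 0.7, -3.6]
opening: 0.0218
grip_force: 50.0
```

```bash
python3 -c "
from h import *
plan([[.433,.107,.25]],-20.5); print(np.round(get_obs()['joint_pos'],2))"
```

```text
dp [10.09, -4.921, -0.685]
yaw now -20.63 tilt z [ 0.0045 -0.0032 -1.    ]
rotz units -0.025
[-0.64  0.33  1.55  0.    1.26 -0.28]
```

```bash
python3 -m creep '{"rot":[[0,0,0],[0,0,0],[0,0,0],[0,0,0],[0,0,0],[0,0,0],[0,0,0],[0,0,0],[0,0,0],[0,0,0],[0,0,0],[0,0,0]],"dp":[[0.2,-0.1,-0.3],[0.7,-0.3,-0.5],[1.4,-0.7,-0.6],[2.2,-1.1,-0.6],[3,-1.5,-0.6],[3.8,-1.9,-0.6],[4.6,-2.3,-0.6],[5.4,-2.7,-0.6],[6.2,-3.1,-0.6],[7,-3.5,-0.6],[7.8,-3.9,-0.6],[8.6,-4.3,-0.6]],"fingers":[-1,-1,-1,-1,-1,-1,-1,-1,-1,-1,-1,-1]}'
python3 -m creep '{"rot":[[0,0,0],[0,0,0],[0,0,0],[0,0,0],[0,0,0],[0,0,0]],"dp":[[0.7,-0.3,0],[1.2,-0.5,0],[1.4,-0.6,0],[1.4,-0.6,0],[1.4,-0.6,0],[1.4,-0.6,0]],"fingers":[-1,-1,-1,-1,-1,-1]}'
python3 - <<'E'
from h import *
f,T,o=grab('wrist','w4.png'); print(T[:3,3].round(3)); plan([])
for n,z in dict(gauge_grip=o['ee_pos'][2]+.007,nogo_tip=o['ee_pos'][2]-.076,alu_block_well=.05).items():
  for m in mark_of('wrist',n):
    r,k=m['location']; print(n,round(m['p'],2),round(r),round(k),onplane(f,T,r,k,z).round(4))
E
```

```text
time_s: 7.22
ee_pos: [0.4321, 0.0451, 0.244]
ee_rot: [0.822, 0.569, -0.001, -0.001]
wrist_force: [1.3, 1.6, -3.4]
opening: 0.0219
grip_force: 50.0
time_s: 7.72
ee_pos: [0.4311, 0.1031, 0.2448]
ee_rot: [0.822, 0.569, -0.001, 0.0]
wrist_force: [0.2, -1.0, -3.7]
opening: 0.0212
grip_force: 50.0
[0.456 0.17  0.405]
yaw now -20.7 tilt z [-1.e-03 -7.e-04 -1.e+00]
gauge_grip 0.92 259 320 [0.4319 0.1022 0.2518]
alu_block_well 0.86 129 383 [0.5199 0.1331 0.05  ]
alu_block_well 0.8 166 236 [0.3511 0.1529 0.05  ]
alu_block_well 0.7 75 499 [0.6507 0.1426 0.05  ]
alu_block_well 0.68 201 479 [0.5996 0.0156 0.05  ]
```

View pics/w4.png

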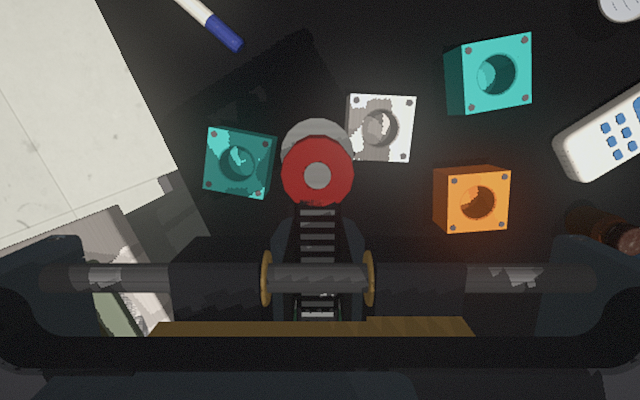

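The silvery block is at about (382,128), its well centred between the screws, and the go plug is out of view below the bar. Three looks agree on the well at (0.518, 0.134). I'll place the go plug above it and check with the fixed cameras.

```bash
python3 -c "
from h import *
plan([[.5348,.1784,.245],[.5348,.1784,.145]],-20.7)"
```

```text
dp [2.674, 1.748, 0.005]
dp [2.674, 1.748, 2.505]
yaw now -20.72 tilt z [-2.e-04 -2.e-04 -1.e+00]
rotz units -0.005
```

```bash
python3 -m creep '{"rot":[[0,0,0],[0,0,0],[0,0,0],[0,0,0],[0,0,0],[0,0,0],[0,0,0],[0,0,0],[0,0,0],[0,0,0],[0,0,0],[0,0,0]],"dp":[[0.3,0.2,0],[1,0.7,0],[1.8,1.2,0],[2.4,1.6,0],[2.67,1.75,0],[2.67,1.75,0.5],[2.67,1.75,1],[2.67,1.75,1.6],[2.67,1.75,2.1],[2.67,1.75,2.4],[2.67,1.75,2.5],[2.67,1.75,2.5]],"fingers":[-1,-1,-1,-1,-1,-1,-1,-1,-1,-1,-1,-1]}'
python3 - <<'E'
from h import *
ims=[]
for c in('scene','side'):
    f,T,o=grab(c)
    M=R.from_quat(o['ee_rot']).as_matrix(); p=np.array(o['ee_pos']); red=M@[1,0,0]
    z=p[2]-.0765; print(c,p.round(4),red.round(3))
    pr={}
    for n,P in dict(go_tip=p-red*.0475+[0,0,-.0765],nogo_tip=p+red*.0475+[0,0,-.0765],gauge_grip=p+[0,0,.0065],alu_block_well=[.518,.134,.05]).items():
        q=proj(f,T,P); print(' ',n,'expect col,row',q.round(1),[ (round(m['p'],2),np.round(m['location'][::-1],1).tolist(), onplane(f,T,*m['location'],P[2]).round(4).tolist()) for m in mark_of(c,n)])
    cx,cy=proj(f,T,[.52,.14,.09]).astype(int); ims.append(cv2.resize(f['img'][cy-45:cy+45,cx-50:cx+50],None,fx=4,fy=4,interpolation=cv2.INTER_CUBIC)); print('crop origin',cx-50,cy-45)
cv2.imwrite('pics/c5.png',np.hstack(ims))
E
```

```text
time_s: 8.92
ee_pos: [0.5343, 0.1786, 0.1442]
ee_rot: [0.823, 0.569, -0.001, -0.0]
wrist_force: [1.0, -0.1, -2.6]
opening: 0.0215
grip_force: 50.0
scene [0.5343 0.1786 0.1442] [ 0.353  0.936 -0.002]
  go_tip expect col,row [251.5 189.6] [(0.65, [254.6, 188.9], [0.5259, 0.1282, 0.0678])]
  nogo_tip expect col,row [237.7 177.9] [(0.74, [240.5, 176.4], [0.5636, 0.2218, 0.0676])]
  gauge_grip expect col,row [241.2 161.2] [(0.73, [243.9, 160.3], [0.5433, 0.1751, 0.1507]), (0.58, [252.2, 188.1], [0.4274, 0.0427, 0.1507])]
  alu_block_well expect col,row [252.2 194.2] [(0.97, [296.1, 191.8], [0.6026, 0.0199, 0.05]), (0.92, [275.0, 171.5], [0.6746, 0.1615, 0.05]), (0.9, [212.0, 219.8], [0.3491, 0.1452, 0.05]), (0.64, [254.3, 192.2], [0.5307, 0.136, 0.05])]
crop origin 199 137
side [0.5354 0.1795 0.1465] [0.352 0.936 0.002]
  go_tip expect col,row [290.6 149.8] [(0.72, [289.5, 148.1], [0.5177, 0.1443, 0.07])]
  nogo_tip expect col,row [294.8 131.8] [(0.94, [295.5, 133.9], [0.5514, 0.2121, 0.0701])]
  gauge_grip expect col,row [291. 115.] [(0.74, [291.2, 116.2], [0.5346, 0.173, 0.153])]
  alu_block_well expect col,row [290.9 155.9] [(0.82, [289.9, 158.7], [0.5124, 0.1215, 0.05]), (0.8, [325.7, 174.4], [0.5882, 0.0218, 0.05]), (0.63, [235.2, 159.6], [0.3632, 0.1633, 0.05]), (0.59, [334.2, 145.6], [0.6514, 0.1474, 0.05])]
crop origin 240 97
```

View pics/c5.png

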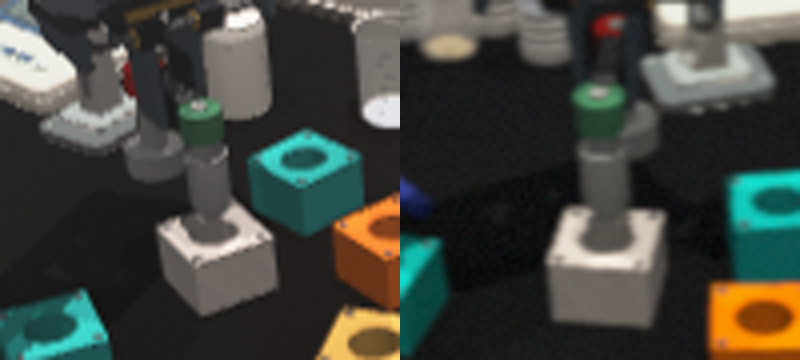

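Left crop: plug foot centred at x≈211 and the well at about 213. Right crop: both are at x≈607. The go plug is over the silvery block's well, so I'll lower it.

```bash
python3 -m creep '{"rot":[[0,0,0],[0,0,0],[0,0,0],[0,0,0],[0,0,0],[0,0,0]],"dp":[[0,0,0.15],[0,0,0.3],[0,0,0.45],[0,0,0.6],[0,0,0.6],[0,0,0.6]],"fingers":[-1,-1,-1,-1,-1,-1]}'
python3 -m creep '{"rot":[[0,0,0],[0,0,0],[0,0,0],[0,0,0],[0,0,0],[0,0,0]],"dp":[[0,0,0.15],[0,0,0.3],[0,0,0.45],[0,0,0.6],[0,0,0.65],[0,0,0.65]],"fingers":[-1,-1,-1,-1,-1,-1]}'
```

```text
time_s: 9.92
ee_pos: [0.5343, 0.1793, 0.1205]
ee_rot: [0.822, 0.569, -0.001, -0.0]
wrist_force: [0.6, -0.3, -3.9]
opening: 0.0217
grip_force: 50.0
time_s: 10.42
ee_pos: [0.5341, 0.1792, 0.0943]
ee_rot: [0.822, 0.569, -0.001, -0.0]
wrist_force: [0.0, 0.4, -4.1]
opening: 0.0217
grip_force: 50.0
```

```bash
python3 -m creep '{"rot":[[0,0,0],[0,0,0],[0,0,0],[0,0,0]],"dp":[[0,0,0.05],[0,0,0.1],[0,0,0.15],[0,0,0.15]],"fingers":[-1,-1,-1,-1]}'
python3 -m creep '{"rot":[[0,0,0],[0,0,0],[0,0,0]],"dp":[[0,0,0.03],[0,0,0.05],[0,0,0.05]],"fingers":[-1,-1,-1]}'
```

```text
time_s: 10.75
ee_pos: [0.5345, 0.1793, 0.089]
ee_rot: [0.822, 0.569, -0.0, -0.0]
wrist_force: [-0.8, -0.4, -3.1]
opening: 0.0221
grip_force: 50.0
time_s: 11.0
ee_pos: [0.5346, 0.1794, 0.0872]
ee_rot: [0.822, 0.569, 0.0, -0.0]
wrist_force: [-0.6, 0.2, -3.0]
opening: 0.0218
grip_force: 50.0
```

```bash
python3 -m creep '{"rot":[[0,0,0],[0,0,0],[0,0,0]],"dp":[[0,0,0.02],[0,0,0.03],[0,0,0.03]],"fingers":[-1,-1,-1]}'
python3 -m creep '{"rot":[[0,0,0],[0,0,0],[0,0,0]],"dp":[[0,0,0.02],[0,0,0.03],[0,0,0.03]],"fingers":[-1,-1,-1]}'
```

```text
time_s: 11.25
ee_pos: [0.5348, 0.1795, 0.087]
ee_rot: [0.822, 0.569, 0.0, 0.0]
wrist_force: [-0.9, -0.4, 4.2]
opening: 0.0221
grip_force: 50.0
time_s: 11.5
ee_pos: [0.5349, 0.18, 0.0867]
ee_rot: [0.822, 0.569, 0.001, -0.0]
wrist_force: [-3.1, 1.3, 10.6]
opening: 0.0218
grip_force: 50.0
```

The plug reached the well floor at the expected height, TCP 0.087, with a push of about 14 N. I'll lift it out and shift 95 mm along the bar.

```bash
python3 -m creep '{"rot":[[0,0,0],[0,0,0],[0,0,0],[0,0,0],[0,0,0],[0,0,0],[0,0,0],[0,0,0],[0,0,0],[0,0,0]],"dp":[[0,0,0],[0,0,-0.1],[0,0,-0.4],[0,0,-0.8],[0,0,-1.2],[0,0,-1.6],[0,0,-2],[0,0,-2.3],[0,0,-2.4],[0,0,-2.4]],"fingers":[-1,-1,-1,-1,-1,-1,-1,-1,-1,-1]}'
python3 -c "
from h import *
plan([[.5348-2*.0475*.353,.1786-2*.0475*.9355,.185],[.5348-2*.0475*.353,.1786-2*.0475*.9355,.15]])"
```

```text
time_s: 12.33
ee_pos: [0.5352, 0.1795, 0.1815]
ee_rot: [0.822, 0.569, 0.001, 0.0]
wrist_force: [-0.1, 0.9, -3.7]
opening: 0.0214
grip_force: 50.0
dp [-2.398, -0.004, -0.091]
dp [-2.4, -0.006, 0.784]
yaw now -20.62 tilt z [ 2.e-03  6.e-04 -1.e+00]
```

```bash
python3 -m creep '{"rot":[[0,0,0],[0,0,0],[0,0,0],[0,0,0],[0,0,0],[0,0,0],[0,0,0],[0,0,0],[0,0,0],[0,0,0]],"dp":[[-0.3,0,0],[-0.9,0,0],[-1.5,0,0],[-2,0,0],[-2.3,0,0],[-2.38,0,0],[-2.38,0,0.4],[-2.38,0,0.8],[-2.38,0,0.9],[-2.38,0,0.9]],"fingers":[-1,-1,-1,-1,-1,-1,-1,-1,-1,-1]}'
python3 - <<'E'
from h import *
ims=[]
for c in('scene','side'):
    f,T,o=grab(c)
    M=R.from_quat(o['ee_rot']).as_matrix(); p=np.array(o['ee_pos']); red=M@[1,0,0]
    print(c,p.round(4),'est nogo',(p+red*.0475+[0,0,-.077]).round(4))
    for n,P in dict(nogo_tip=p+red*.0475+[0,0,-.077],go_tip=p-red*.0475+[0,0,-.077],alu_block_well=[.518,.134,.05]).items():
        q=proj(f,T,P); print(' ',n,'expect col,row',q.round(1),[ (round(m['p'],2),np.round(m['location'][::-1],1).tolist()) for m in mark_of(c,n)])
    cx,cy=proj(f,T,[.51,.11,.09]).astype(int); ims.append(cv2.resize(f['img'][cy-45:cy+45,cx-50:cx+50],None,fx=4,fy=4,interpolation=cv2.INTER_CUBIC)); print('crop origin',cx-50,cy-45)
cv2.imwrite('pics/c6.png',np.hstack(ims))
E
```

```text
time_s: 13.17
ee_pos: [0.5002, 0.0905, 0.1434]
ee_rot: [0.822, 0.569, -0.001, -0.001]
wrist_force: [0.1, -0.5, -3.4]
opening: 0.0218
grip_force: 50.0
scene [0.5002 0.0905 0.1434] est nogo [0.5169 0.1349 0.0663]
  nogo_tip expect col,row [251.2 190. ] [(0.57, [253.0, 189.7]), (0.26, [268.9, 201.9])]
  go_tip expect col,row [266.5 202.9] [(0.96, [269.1, 201.5])]
  alu_block_well expect col,row [252.2 194.2] [(0.91, [251.0, 196.1]), (0.83, [277.1, 175.4]), (0.73, [297.8, 192.8]), (0.67, [212.9, 218.9])]
crop origin 205 141
side [0.5019 0.0906 0.1457] est nogo [0.5186 0.1351 0.0687]
  nogo_tip expect col,row [290.6 150.2] [(0.57, [287.9, 150.3])]
  go_tip expect col,row [285.8 170.4] [(0.89, [285.9, 171.9])]
  alu_block_well expect col,row [290.9 155.9] [(0.91, [333.7, 144.5]), (0.88, [329.9, 172.6]), (0.72, [291.1, 156.0]), (0.6, [236.2, 161.5])]
crop origin 239 104
```

View pics/c6.png

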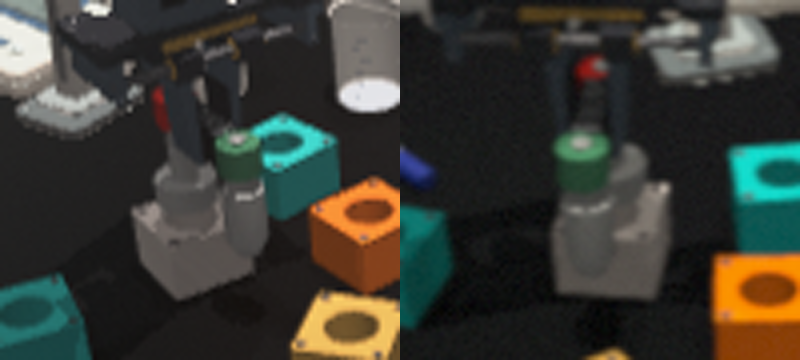

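Left crop: the red disc sits over the block at (185,205) and the green plug is clear of the orange and brass blocks. Right crop: the disc is behind the green plug, over the block. Now a careful press.

```bash
python3 -m creep '{"rot":[[0,0,0],[0,0,0],[0,0,0],[0,0,0]],"dp":[[0,0,0.15],[0,0,0.3],[0,0,0.38],[0,0,0.38]],"fingers":[-1,-1,-1,-1]}'
python3 -m creep '{"rot":[[0,0,0],[0,0,0],[0,0,0]],"dp":[[0,0,0.03],[0,0,0.05],[0,0,0.05]],"fingers":[-1,-1,-1]}'
```

```text
time_s: 13.9
ee_pos: [0.5002, 0.0901, 0.1284]
ee_rot: [0.822, 0.569, -0.001, -0.001]
wrist_force: [0.3, -0.9, -3.5]
opening: 0.0219
grip_force: 50.0
time_s: 14.15
ee_pos: [0.5012, 0.0903, 0.1276]
ee_rot: [0.822, 0.569, -0.0, -0.0]
wrist_force: [-0.5, 0.3, -4.0]
opening: 0.022
grip_force: 50.0
```

```bash
python3 -m creep '{"rot":[[0,0,0],[0,0,0],[0,0,0]],"dp":[[0,0,0.01],[0,0,0.02],[0,0,0.02]],"fingers":[-1,-1,-1]}'
```

```text
time_s: 14.4
ee_pos: [0.5013, 0.0903, 0.1272]
ee_rot: [0.822, 0.569, 0.0, 0.0]
wrist_force: [-0.0, 0.1, -2.6]
opening: 0.0213
grip_force: 50.0
```

```bash
python3 -m creep '{"rot":[[0,0,0],[0,0,0],[0,0,0]],"dp":[[0,0,0.02],[0,0,0.03],[0,0,0.03]],"fingers":[-1,-1,-1]}'
```

```text
time_s: 14.65
ee_pos: [0.5013, 0.0902, 0.127]
ee_rot: [0.822, 0.569, 0.0, 0.0]
wrist_force: [-2.8, -2.1, 5.3]
opening: 0.0222
grip_force: 50.0
```

```bash
python3 -m creep '{"rot":[[0,0,0],[0,0,0],[0,0,0],[0,0,0],[0,0,0],[0,0,0],[0,0,0],[0,0,0]],"dp":[[0,0,0.01],[0,0,0.01],[0,0,0.01],[0,0,0.01],[0,0,0.01],[0,0,0.01],[0,0,0.01],[0,0,0.01]],"fingers":[-1,-1,-1,-1,-1,-1,-1,-1]}'
python3 -m creep '{"rot":[[0,0,0],[0,0,0],[0,0,0],[0,0,0],[0,0,0],[0,0,0],[0,0,0],[0,0,0],[0,0,0]],"dp":[[0,0,-0.1],[0,0,-0.3],[0,0,-0.7],[0,0,-1.2],[0,0,-1.7],[0,0,-2.2],[0,0,-2.6],[0,0,-2.8],[0,0,-2.8]],"fingers":[-1,-1,-1,-1,-1,-1,-1,-1,-1]}'
python3 -c "
from h import *
plan([[.4745,-.3395,.235]],-20.6)"
```

```text
time_s: 15.32
ee_pos: [0.5012, 0.0901, 0.127]
ee_rot: [0.822, 0.569, 0.001, 0.0]
wrist_force: [-4.3, -1.9, 8.9]
opening: 0.0217
grip_force: 50.0
time_s: 16.07
ee_pos: [0.5022, 0.0905, 0.2393]
ee_rot: [0.822, 0.569, 0.002, 0.001]
wrist_force: [0.2, -0.2, -3.4]
opening: 0.0215
grip_force: 50.0
dp [-10.305, 3.137, 0.095]
yaw now -20.62 tilt z [ 4.3e-03  8.0e-04 -1.0e+00]
rotz units -0.005
```

```bash
python3 -m creep '{"rot":[[0,0,0],[0,0,0],[0,0,0],[0,0,0],[0,0,0],[0,0,0],[0,0,0],[0,0,0],[0,0,0],[0,0,0],[0,0,0],[0,0,0]],"dp":[[-0.2,0.1,0],[-0.7,0.2,0],[-1.4,0.4,0],[-2.2,0.7,0],[-3.1,0.9,0],[-4,1.2,0],[-4.9,1.5,0],[-5.8,1.8,0],[-6.7,2,0],[-7.5,2.3,0],[-8.2,2.5,0],[-8.8,2.7,0]],"fingers":[-1,-1,-1,-1,-1,-1,-1,-1,-1,-1,-1,-1]}'
python3 -m creep '{"rot":[[0,0,0],[0,0,0],[0,0,0],[0,0,0],[0,0,0],[0,0,0],[0,0,0],[0,0,0],[0,0,0],[0,0,0],[0,0,0],[0,0,0]],"dp":[[-0.6,0.2,0],[-1.1,0.3,0],[-1.4,0.4,0],[-1.5,0.43,0],[-1.5,0.43,0.3],[-1.5,0.43,0.9],[-1.5,0.43,1.6],[-1.5,0.43,2.3],[-1.5,0.43,2.9],[-1.5,0.43,3.3],[-1.5,0.43,3.5],[-1.5,0.43,3.5]],"fingers":[-1,-1,-1,-1,-1,-1,-1,-1,-1,-1,-1,-1]}'
python3 -c "
from h import *
plan([[.4745,-.3395,.081]],-20.6)"
```

```text
time_s: 17.07
ee_pos: [0.4765, -0.2797, 0.2353]
ee_rot: [0.823, 0.568, -0.001, -0.001]
wrist_force: [0.7, 0.2, -4.0]
opening: 0.0217
grip_force: 50.0
time_s: 18.07
ee_pos: [0.4721, -0.3378, 0.095]
ee_rot: [0.822, 0.569, -0.001, -0.003]
wrist_force: [0.6, 1.1, -3.0]
opening: 0.022
grip_force: 50.0
dp [-0.02, 0.074, 0.35]
yaw now -20.59 tilt z [-0.004   0.0035 -1.    ]
rotz units 0.003
```

```bash
python3 -m creep '{"rot":[[0,0,0],[0,0,0],[0,0,0],[0,0,0],[0,0,0]],"dp":[[0,0.03,0.1],[0,0.06,0.2],[0,0.06,0.28],[0,0.06,0.3],[0,0.06,0.3]],"fingers":[-1,-1,-1,-1,-1]}'
python3 -m creep '{"rot":[[0,0,0],[0,0,0],[0,0,0]],"dp":[[0,0,0.02],[0,0,0.03],[0,0,0.03]],"fingers":[-1,-1,-1]}'
```

```text
time_s: 18.48
ee_pos: [0.4755, -0.3403, 0.0855]
ee_rot: [0.822, 0.569, 0.0, 0.0]
wrist_force: [-0.8, -0.2, -3.3]
opening: 0.0219
grip_force: 50.0
time_s: 18.73
ee_pos: [0.4754, -0.3403, 0.0842]
ee_rot: [0.822, 0.569, 0.0, 0.0]
wrist_force: [-0.3, 0.2, -3.7]
opening: 0.0221
grip_force: 50.0
```

```bash
python3 -m creep '{"rot":[[0,0,0],[0,0,0],[0,0,0]],"dp":[[0,0,0.01],[0,0,0.02],[0,0,0.02]],"fingers":[-1,-1,-1]}'
```

```text
time_s: 18.98
ee_pos: [0.4754, -0.3402, 0.0832]
ee_rot: [0.822, 0.569, 0.0, -0.0]
wrist_force: [0.1, 0.6, -2.9]
opening: 0.0216
grip_force: 50.0
```

Expected contact is at TCP 0.081.

```bash
python3 -m creep '{"rot":[[0,0,0],[0,0,0],[0,0,0],[0,0,0]],"dp":[[0,0,0.02],[0,0,0.04],[0,0,0.05],[0,0,0.05]],"fingers":[-1,-1,-1,-1]}'
```

```text
time_s: 19.32
ee_pos: [0.4754, -0.3402, 0.0812]
ee_rot: [0.822, 0.569, 0.0, -0.0]
wrist_force: [-0.3, 0.2, -4.3]
opening: 0.0219
grip_force: 50.0
```

```bash
python3 -m creep '{"rot":[[0,0,0],[0,0,0],[0,0,0]],"dp":[[0,0,0.01],[0,0,0.02],[0,0,0.02]],"fingers":[-1,-1,-1]}'
```

```text
time_s: 19.57
ee_pos: [0.4754, -0.3404, 0.0811]
ee_rot: [0.822, 0.569, 0.0, 0.0]
wrist_force: [-2.3, 0.2, 2.8]
opening: 0.0217
grip_force: 50.0
```

It is standing on the mat, with the load taken off. Release and rise.

```bash
python3 -m creep '{"rot":[[0,0,0],[0,0,0],[0,0,0],[0,0,0],[0,0,0],[0,0,0],[0,0,0],[0,0,0],[0,0,0],[0,0,0],[0,0,0],[0,0,0]],"dp":[[0,0,0],[0,0,0],[0,0,0],[0,0,0],[0,0,0],[0,0,0],[0,0,0],[0,0,0],[0,0,0],[0,0,0],[0,0,0],[0,0,0]],"fingers":[-0.4,-0.2,0.2,0.6,1,1,1,1,1,1,1,1]}' 10
python3 -m creep '{"rot":[[0,0,0],[0,0,0],[0,0,0],[0,0,0],[0,0,0],[0,0,0],[0,0,0],[0,0,0],[0,0,0],[0,0,0],[0,0,0]],"dp":[[0,0,-0.2],[0,0,-0.6],[0,0,-1.1],[0,0,-1.7],[0,0,-2.4],[0,0,-3.1],[0,0,-3.8],[0,0,-4.4],[0,0,-4.8],[0,0,-5],[0,0,-5]],"fingers":[1,1,1,1,1,1,1,1,1,1,1]}'
python3 - <<'E'
from h import *
f,T,o=grab('wrist','w7.png')
g,_,_=grab('side')
for n,z in dict(gauge_grip=.087,go_tip=.004,nogo_tip=.004).items():
  print(n,[(round(m['p'],2),onplane(f,T,*m['location'],z).round(3).tolist()) for m in mark_of('wrist',n)])
cv2.imwrite('pics/f7.png',np.hstack([cv2.resize(f['img'][60:300,200:440],(390,390)),cv2.resize(g['img'][230:390,250:410],(390,390))]))
E
```

```text
time_s: 20.57
ee_pos: [0.4754, -0.3402, 0.0804]
ee_rot: [0.822, 0.569, 0.0, -0.0]
wrist_force: [0.4, 0.1, 0.2]
opening: 0.0906
grip_force: 0.0
time_s: 21.48
ee_pos: [0.476, -0.3407, 0.2829]
ee_rot: [0.822, 0.569, 0.001, 0.002]
wrist_force: [0.4, -1.0, 0.1]
opening: 0.0915
grip_force: 0.0
gauge_grip [(0.75, [0.473, -0.336, 0.087])]
go_tip [(0.74, [0.46, -0.387, 0.004])]
nogo_tip [(0.67, [0.497, -0.296, 0.004])]
```

View pics/f7.png

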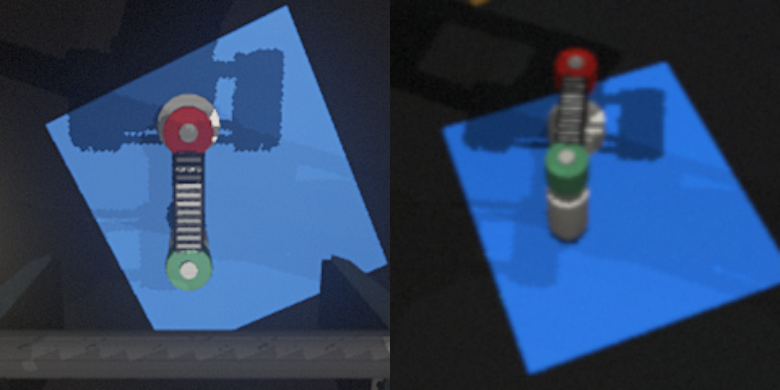

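The gauge stands upright on both plugs within the blue mat. Left crop shows red at (188,130) and green at (188,270), and the gripper is open and clear.

```bash
python3 -c "
from cell import *
print(sign_off())"
```

```text
the job is handed in; nothing more can be done
None
```

The job is done and handed in at about 21.5 s: the go plug rested on the bottom of the aluminium well, the no-go plug was pressed on the same rim and did not enter, and the gauge was stood back on both plugs on the mat and released, with no contact seen with the brass block.

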